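# Set the iris lever of a studio lens to its long mark

## Robot

A 6-joint arm with a two-finger parallel gripper is mounted at the origin on the work surface. World frame = base frame: x ahead of the robot, y to its left, z up, the work surface at z = 0. Lengths are in m, angles in rad, forces in N, time in s.
With the tool pointing down it reaches from about 0.4 to 0.925 m from the base axis. Payload 12.5 kg.
Tool frame: the origin (TCP) lies at the very end of the fingers, on their centre line; the grasp point (between the pads) lies 19 mm behind it; z points along the fingers, x is the direction in which the jaws open and shut, and the axes are right-handed (so a half turn about z gives the same grasp; the last joint's range is limited). The gripper opens to 95 mm and grips with 3 to 60 N. Pads are 20 mm wide; open, the fingers measure 119 mm over their backs; the gripper's body (75 mm by 180 mm) begins 59 mm behind the grasp point.
Start: joints at [1.049, 0.491, 1.559, -0, 1.092, -0.106], TCP at [0.252, 0.572, 0.215] pointing down, gripper open.
Joint ranges: [-3.1, 3.1], [-0.84, 2.19], [0.05, 2.79], [-1.13, 4.28], [0.06, 2.93], [-2.69, 2.69]. Speed limits (rad/s): [2.22, 2.22, 2.79, 3.14, 3.14, 3.14].

## Interface

Orientations are given as a rotation vector (axis times angle).
In Python, from plant import arm gives the robot as it stands. Calls block until the motion is done:
- arm.move_ptp(position, orientation): joint-space move of the TCP to a pose.
- arm.servo_line(position, ori=None, rate=0.15): straight line of the TCP; ori=None keeps the orientation; rate is the mean speed in m/s.
- arm.movej(angles): joint-space move.
- arm.set_gripper(opening, effort=None): finger opening in m; effort is the grip in N (None keeps the last); returns when the fingers have stopped.
- arm.pause(seconds).
- arm.solve_ik(position, orientation): joint angles nearest the present ones, or None.
- arm.get_state(): the state.
- arm.read_camera(name): name is "scene" or "top" or "wrist"; returns a dict with "pixels" (400x640x3 uint8, red, green, blue), "mtx" (3x3 intrinsics, pixels), "origin" and "rotation" of the camera in the world. Camera axes: x right, y down, z forward; pixel columns grow to the right and rows downward; lengths in m; the calibration is good to about 2 mm. A picture is of the moment at which its call begins. There is no depth.
A pose or a line that the arm cannot do raises arm.MotionError and nothing moves.
- arm.sign_off(): hands the job in, once; it reports no verdict.
The state is a dict: "time": time; "joint_positions": joint angles; "qd": joint speeds; "tau": joint torques, N m; "ee_pos": TCP position; "orientation": TCP orientation; "contact_force": force on the tool from outside, world axes, zero at the start; "torque": the same for the moment, N m; "width": finger opening in m.
Only numpy, scipy, OpenCV 4.12 (cv2) and the standard library are available. Lean on these libraries where they do the work, as an engineer would, in place of code of your own. Each camera call takes 0.05 s, during which the arm holds its last target. There are 200 camera calls.

## Task

Take up the play in this lens's iris: with the fingertips, push the upright pin of the iris lever counter-clockwise (seen from above) all the way to the round open-stop post, then push it back clockwise until the lever's pointer lines up with the one long mark on the scale, and let go. Only push: the iris ring merely rests on the lens and must not be lifted off its seat. Keep off the front glass and leave the other things on the bench and on the lens board where they are.

Things in the scene. Friction and masses are not known exactly. Their poses are not given: they have to be found in the camera images.
- lens: Large black lens standing face up on a dark wooden board 240 x 240 x 14 mm, fixed to the bench. Origin: on the lens axis at bench height; z up, x away from the robot (yaw within 0.6 rad). Black flange 136 mm across, top 22 mm above the bench; barrel up to 94 mm across, rim 72 mm above the bench. The lever sweeps the side away from the robot, from -1.1 to +1.1 rad off the lens's x axis.
- open_stop (a point): Top of the round steel post, 8 mm across, on the flange 61 mm from the lens axis, 32 mm above the bench: the open stop, where the lever's bar ends its counter-clockwise travel (the pin then stands at 1.1 rad off the lens's x axis). The closed stop at the other end is a square steel block of the same height.
- front_glass: The front lens element, a dark glass dome 74 mm across in the mouth of the barrel, its crown 72 mm above the bench, level with the barrel's rim; origin at the centre of its underside. Not to be touched.
- iris_ring (a joint): Turn of the iris ring (aluminium collar 102 mm across with a lever) about the lens axis, rad: 0 at the square closed stop, growing counter-clockwise seen from above, 2.2 at the round open stop; the lever points q - 1.1 rad from the lens's x axis. Dry friction: about 1.5 N at the pin turns it; it stays where left. It only rests on its seat: lifting (about 3 N) is not allowed.
- lever_pin (a point): Centre of the upright dark steel pin on the lever, the part to push: 10 mm across, 72 mm from the lens axis, standing from 32 to 78 mm above the bench (this point is at 55 mm). Its lever is a flat bar 10 mm wide, its top 32 mm above the bench.
- pointer_tip (a point): Pointed outer end of the dark steel lever, 88 mm from the lens axis, 28 mm above the bench.
- long_mark (a point): Inner end of the long mark, 88 mm from the lens axis, 18 mm above the bench. The scale is a fixed aluminium disc 228 mm across around the lens, at a new angle each time, with seven black radial marks 0.22 rad apart: three short (9 mm) on either side of one long (22 mm long, 5 mm wide). The pointer is lined up when its tip is over this point, seen from above.
- loupe: Bystander: small black waisted loupe, 32 mm across, 34 mm high, loose on a corner of the lens board. Origin at its underside.
- thumb_nut: Bystander: brass thumb nut, 24 mm across, 14 mm high, loose on a corner of the lens board. Origin at its underside.
- lens_cap: Bystander: dark steel lens cap, an open dish 96 mm across, 24 mm high, loose on the bench. Origin at its underside.
- flange: Bystander: flat brass ring 90 mm across, 10 mm high, loose on the bench. Origin at its underside.
- screw_jar: Bystander: amber glass jar with a steel lid, 64 mm across, 75 mm high, loose on the bench. Origin at its underside.
- wood_block: Bystander: wooden block 70 x 45 x 40 mm, loose on the bench. Origin at its underside.
- screwdriver: Bystander: screwdriver 150 mm long lying on the right of the bench, its length pointing away from the robot.

How it is judged:
By the outcome, as a careful person would: the job done as asked, in the order asked, and still so for the second after the job is handed in, with the robot touching nothing.
It also fails if it takes over 54 s, if anything falls off the work surface, if the arm or the gripper's body presses on something with over 40 N, if the wrist force passes 120 N, or if a joint passes its speed limit or range.

## Working session

There is one attempt and no reset: what is moved stays moved. The work goes in short steps, each a Python script; the robot and the scene stay as the last script left them, time stands still between calls to the robot, and variables do not carry over. Pictures are saved under pics/ and viewed, about 8 in all and at most 12, crops included, and the job is handed in when it is done.

```bash
ls; mkdir -p pics
python3 - <<'E'
from plant import arm
import cv2
for n in("top","scene"):
    c=arm.read_camera(n); cv2.imwrite(f"pics/{n}0.png",c["pixels"][:,:,::-1]); print(n,c["mtx"].tolist(),c["origin"],c["rotation"].tolist() if hasattr(c["rotation"],'tolist') else c["rotation"])
s=arm.get_state(); print(s)
E
```

```text
pics
top [[361.9410422344793, 0.0, 321.78532731834156], [0.0, 361.9410422344793, 203.9189895983621], [0.0, 0.0, 1.0]] [ 0.39451657 -0.04817053  1.16439078] [-2.1324315641962293, 2.1673808005695205, -0.14736660504647714]
scene [[403.0969026938796, 0.0, 321.9598439300823], [0.0, 403.0969026938796, 198.92590254100926], [0.0, 0.0, 1.0]] [0.96000687 0.43162278 0.86165625] [-0.9804494004184134, -2.6069003602703185, 0.8767466746167475]
{'time': 0.1, 'joint_positions': array([ 1.04938957e+00,  4.91487578e-01,  1.55938852e+00, -7.20429190e-06,
        1.09170175e+00, -1.05631112e-01]), 'qd': array([-0.00023088, -0.00074131, -0.00175936,  0.00015567, -0.00079375,
        0.00099288]), 'tau': array([ 2.80588465e-03, -6.13627195e+01, -2.58608115e+01,  6.94302586e-02,
        4.69900563e-02, -9.94635593e-05]), 'ee_pos': array([0.25232784, 0.57156464, 0.21412745]), 'orientation': array([ 2.63172006e+00,  1.71487687e+00, -1.37365966e-03]), 'contact_force': array([-0.33887531,  0.74091867,  0.21456652]), 'torque': array([-0.02987441,  0.0208044 ,  0.01229297]), 'width': 0.09483528664230113}
```

View pics/top0.png

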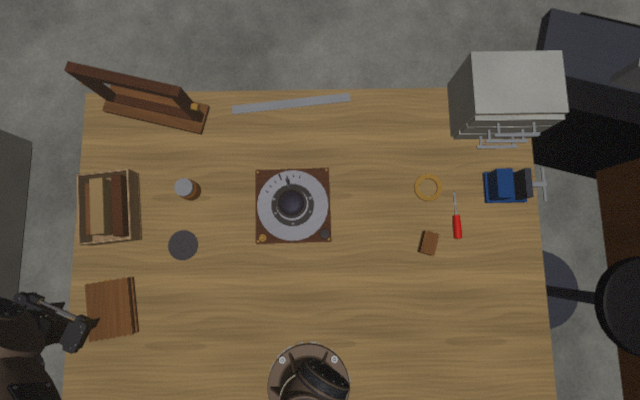

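View pics/scene0.png

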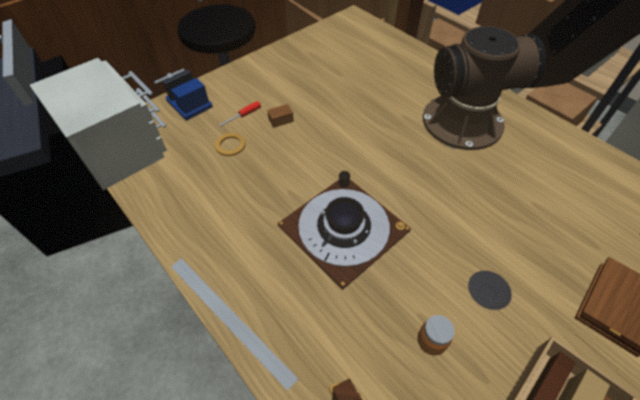

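Top view: the scale disc is centred near pixel (292,206), with the marks and lever at about (283,180). The loupe is at (325,235) and the nut at (263,238). Next I'll look from close up with the wrist camera.

```bash
cat > h.py <<'E'
from plant import arm
import numpy as np, cv2
from scipy.spatial.transform import Rotation as Ro
def down(yaw):
    c,s=np.cos(yaw),np.sin(yaw)
    return Ro.from_matrix(np.array([[c,s,0],[s,-c,0],[0,0,-1.]])).as_rotvec()
def cam(n,name=None):
    c=arm.read_camera(n); c["R"]=Ro.from_rotvec(c["rotation"]).as_matrix() if np.size(c["rotation"])==3 else np.array(c["rotation"])
    if name: cv2.imwrite("pics/"+name,c["pixels"][:,:,::-1])
    return c
def ray(c,uv,z):
    d=c["R"]@np.linalg.solve(c["mtx"],[uv[0],uv[1],1.]); o=np.array(c["origin"])
    return o+d*(z-o[2])/d[2]
def proj(c,p):
    q=c["mtx"]@(c["R"].T@(np.array(p)-c["origin"])); return q[:2]/q[2]
E
python3 - <<'E'
from h import *
c=cam("top"); p=ray(c,(292,206),.018); print(p, ray(c,(263,238),.02),ray(c,(325,235),.03))
for yaw in (0,np.pi/2,-np.pi/2,np.pi):
    print(yaw, arm.solve_ik([p[0],p[1],.35],down(yaw)))
arm.move_ptp([p[0]-.03,p[1],.36],down(-np.pi/2))
w=cam("wrist","w0.png"); print(w["origin"],w["R"],w["mtx"],arm.get_state()["time"])
E
```

```text
[0.54787854 0.04642578 0.018     ] [0.44736745 0.1381564  0.02      ] [ 0.45311176 -0.05730488  0.03      ]
0 [-3.56060069e-02  2.71091210e-01  1.54135915e+00 -4.44089210e-16
  1.32914230e+00 -3.56060069e-02]
1.5707963267948966 [-3.56060069e-02  2.71091210e-01  1.54135915e+00 -4.44089210e-16
  1.32914230e+00 -1.60640233e+00]
-1.5707963267948966 [-3.56060069e-02  2.71091210e-01  1.54135915e+00 -4.44089210e-16
  1.32914230e+00  1.53519032e+00]
3.141592653589793 None
[0.59464275 0.04729812 0.53056198] [[ 1.53331545e-03 -9.63074585e-01 -2.69230370e-01]
 [-9.99998763e-01 -1.57140819e-03 -7.40268064e-05]
 [-3.51777472e-04  2.69230151e-01 -9.63075803e-01]] [[357.06518829   0.         318.48349393]
 [  0.         357.06518829 203.27053021]
 [  0.           0.           1.        ]] 2.375
```

View pics/w0.png

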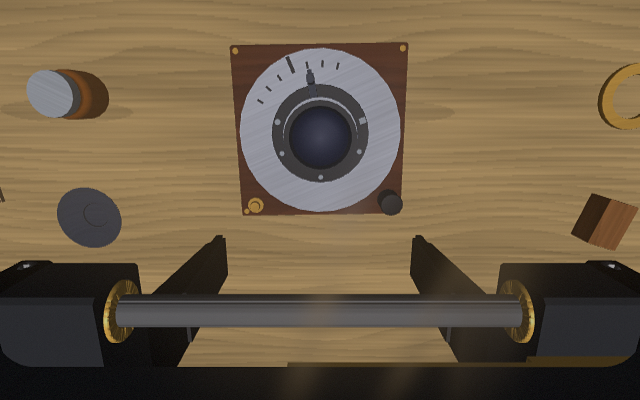

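The wrist view is clear. The disc is centred at about (320,130), the long mark is near (291,65), the pin and pointer near (310,72), the round post at (277,122) and the square block at (362,121). I'll rectify the image onto the scale plane and measure.

```bash
cat >> h.py <<'E'
def plane_pts(c,uv,z): return np.array([ray(c,p,z)[:2] for p in uv])
def rectify(c,ctr,z,S=3000,H=.13):
    "top-down picture of plane z: up=+x, left=+y; returns image, pixels per m S"
    w=np.array([[H,H],[H,-H],[-H,-H],[-H,H]])+ctr
    src=np.float32([proj(c,[*p,z]) for p in w]); n=2*H*S
    M=cv2.getPerspectiveTransform(src,np.float32([[0,0],[n,0],[n,n],[0,n]]))
    return cv2.warpPerspective(c["pixels"],M,(int(n),int(n)),flags=cv2.INTER_CUBIC)
def scale(c,ctr0):
    "disc centre and marks in world from one image"
    S,H=3000,.13; im=rectify(c,ctr0,.018,S,H); hsv=cv2.cvtColor(im,cv2.COLOR_RGB2HSV)
    m=((hsv[...,2]>110)&(hsv[...,1]<50)).astype(np.uint8)*255
    m=cv2.morphologyEx(m,cv2.MORPH_OPEN,np.ones((5,5)))
    k=max(cv2.findContours(m,cv2.RETR_EXTERNAL,cv2.CHAIN_APPROX_NONE)[0],key=cv2.contourArea)
    (u,v),r=cv2.minEnclosingCircle(k); e=cv2.fitEllipse(cv2.convexHull(k))
    u,v=e[0]; ctr=np.array([ctr0[0]+H-v/S,ctr0[1]+H-u/S])
    disc=np.zeros_like(m); cv2.circle(disc,(int(u),int(v)),int(.112*S),255,-1); cv2.circle(disc,(int(u),int(v)),int(.080*S),0,-1)
    d=((hsv[...,2]<105)&(disc>0)).astype(np.uint8)
    n,l,st,ce=cv2.connectedComponentsWithStats(d); out=[]
    for i in range(1,n):
        if st[i,4]<60: continue
        yy,xx=np.nonzero(l==i); dx=(v-yy)/S; dy=(u-xx)/S; R=np.hypot(dx,dy)
        out.append((round(float(np.arctan2(dy.mean(),dx.mean())),4),round(float(R.min()),4),round(float(R.max()),4),int(st[i,4])))
    return ctr,(e[1][0]/S,e[1][1]/S),sorted(out),im
E
python3 - <<'E'
from h import *
c=np.array([.548,.046])
w=cam("wrist")
ctr,d,o,im=scale(w,c); print(ctr,d); [print(x) for x in o]
ctr,d,o,im=scale(w,ctr)
print(ctr); [print(x) for x in o]
cv2.imwrite("pics/r0.png",im[:560,:,::-1])
E
```

```text
[0.55251464 0.04571606] (0.22736077880859376, 0.2280003662109375)
(-0.2503, 0.0896, 0.0985, 222)
(-0.0306, 0.0899, 0.0985, 225)
(0.1733, 0.0802, 0.0885, 503)
(0.1896, 0.0896, 0.0983, 215)
(0.41, 0.0898, 0.1122, 970)
(0.63, 0.0898, 0.0986, 217)
(0.8503, 0.0898, 0.0986, 221)
(1.0701, 0.09, 0.0986, 212)
[0.55253194 0.04574118]
(-0.2505, 0.0895, 0.0985, 223)
(-0.0306, 0.09, 0.0987, 224)
(0.1732, 0.0804, 0.0884, 486)
(0.1895, 0.0895, 0.0984, 219)
(0.4098, 0.0896, 0.1123, 968)
(0.6303, 0.0897, 0.0985, 219)
(0.8502, 0.0897, 0.0985, 227)
(1.0701, 0.0899, 0.0986, 215)
```

View pics/r0.png

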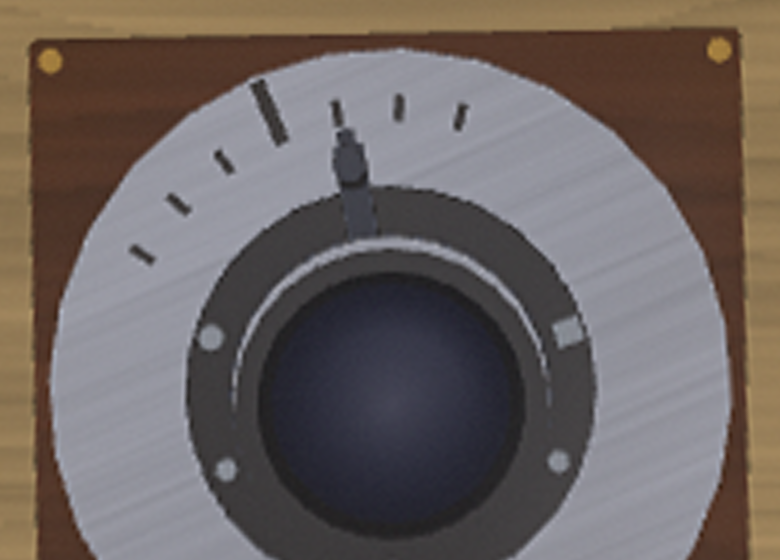

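Measured: centre (0.5525, 0.0457), long mark at world angle 0.410, lever at about 0.17, and lens yaw about +0.02 (from the nails at (50,61) and (718,49)). I'll straddle the pin loosely with the fingertips and push counter-clockwise to the post.

```bash
cat >> h.py <<'E'
C=np.array([.5525,.0457]); RT=.075
def at(phi,z=.044): return [C[0]+RT*np.cos(phi),C[1]+RT*np.sin(phi),z], down(phi-np.pi/2)
def ft(phi): # tangential force on tool, ccw positive
    return float(np.dot(arm.get_state()["contact_force"][:2],[-np.sin(phi),np.cos(phi)]))
def go(a,b,rate=.05):
    n=int(np.ceil(abs(b-a)/.2))
    for p in np.linspace(a,b,n+1)[1:]:
        q,o=at(p); arm.servo_line(q,ori=o,rate=rate)
E
python3 - <<'E'
from h import *
arm.set_gripper(.024,20)
q,o=at(.17,.16); arm.move_ptp(q,o)
q,o=at(.17); arm.servo_line(q,rate=.1)
s=arm.get_state(); print(s["time"],s["width"],s["contact_force"],ft(.17)); f0=ft(.17)
go(.17,1.16); p=1.16; print("t",arm.get_state()["time"],ft(p))
while p<1.32:
    go(p,p+.012,.03); p+=.012; f=ft(p); print(round(p,3),round(f,2))
    if f<-5: break
s=arm.get_state(); print(s["time"],s["width"],s["contact_force"],s["ee_pos"],at(p)[0])
cam("wrist","w1.png"); open("p","w").write(str(p))
E
```

```text
5.875 0.024094302778018797 [-0.62697282 -0.37163209 -0.10769795] -0.26020219088737784
t 8.125 0.8360003734586894
1.172 -2.81
1.184 -0.91
1.196 -0.25
1.208 -0.8
1.22 -1.06
1.232 -3.93
1.244 -5.04
9.875 0.02423533936761816 [ 4.1123935  -3.55892442 -1.92116617] [0.57709619 0.11644957 0.04406067] [np.float64(0.5765757920121891), np.float64(0.1167306711145672), 0.044]
```

View pics/w1.png

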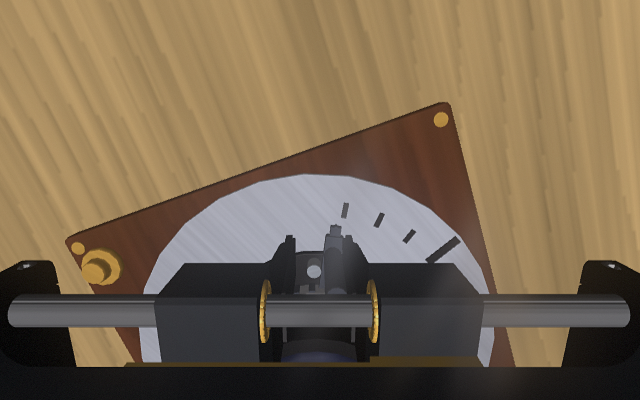

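The post at (314,271) sits between the fingers, right beside the lever bar at (333,265), and the force is rising. I'll press a little harder to confirm it's seated, then push back clockwise to just short of the mark.

Run:
```python
from h import *
p=float(open("p").read())
while p<1.30:
    go(p,p+.012,.03); p+=.012; arm.pause(.1); f=ft(p); s=arm.get_state(); print(round(p,3),round(f,2),np.arctan2(*(s["ee_pos"][:2]-C)[::-1]).round(4))
    if f<-11: break
cam("wrist","w2.png")
# cw: pin = phi + .097; stop ~0.06 rad short of the mark
t=.41-.097+.06
go(p,t,.05); arm.pause(.2); s=arm.get_state(); print(s["time"],ft(t),s["ee_pos"],s["contact_force"])
cam("wrist","w3.png"); open("p","w").write(str(t))
a=cv2.imread("pics/w2.png")[180:400,200:440];b=cv2.imread("pics/w3.png")[180:400,200:440]
cv2.imwrite("pics/c23.png",cv2.resize(np.hstack([a,b]),None,fx=1.66,fy=1.66,interpolation=cv2.INTER_CUBIC))
```

```text
1.256 -8.41 1.2412
1.268 -10.56 1.246
1.28 -11.63 1.2507
13.35 -0.032316744525065194 [0.62223921 0.07330303 0.0440543 ] [-0.17858017 -0.10458471 -0.44012182]
```

View pics/c23.png

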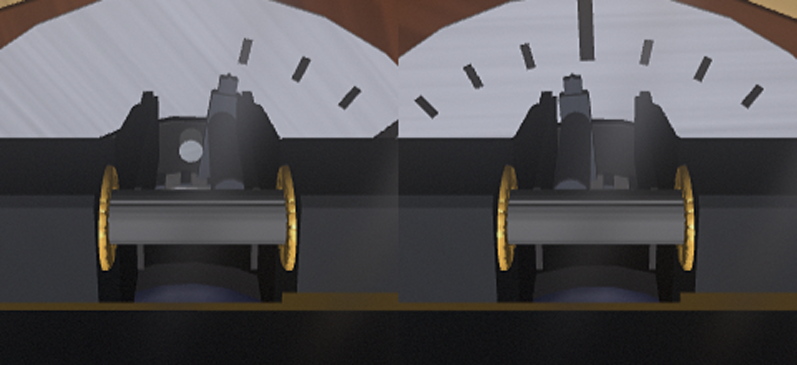

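The left half shows the bar hard against the round post. The right half shows the pointer tip at about (304.6,225.8) in full-image pixels, a little short of the long mark, whose inner end is at about (313.6,216.1). I'll compute the remaining angle, push most of it, and lift clear to measure.

Run:
```python
from h import *
w=cam("wrist"); p=float(open("p").read())
a=lambda q:np.arctan2(q[1]-C[1],q[0]-C[0])
tip=ray(w,(304.6,225.8),.028); mk=ray(w,(313.6,216.1),.018)
r=a(tip)-a(mk); print("rem",r,a(tip),a(mk),np.hypot(*(tip[:2]-C)),np.hypot(*(mk[:2]-C)))
t=p-(r-.008); assert 0<r<.12
go(p,t,.03); arm.pause(.2)
# back off ccw, rise
go(t,t+.05,.05); q,o=at(t+.05,.22); arm.servo_line(q,rate=.15)
q[0]-=.05; arm.servo_line(q,ori=down(.41-np.pi/2),rate=.15); arm.pause(.2)
w=cam("wrist","w4.png"); print(arm.get_state()["time"],t); open("p","w").write(str(t))
c,d,o,im=scale(w,C); print(c,d); [print(x) for x in o]
im=rectify(w,C+[.06,.03],.018,6000,.05); cv2.imwrite("pics/r4.png",im[:,:,::-1])
```

```text
rem 0.056627964781301166 0.4632354727824922 0.40660750800119105 0.08705838138323979 0.08920583234712938
16.2333 0.3243720352186988
[0.55581706 0.04710873] (0.21903562418619793, 0.2295239461263021)
(-2.3056, 0.0798, 0.1119, 17303)
(-0.2762, 0.0869, 0.0956, 200)
(-0.0471, 0.0867, 0.0952, 197)
(0.18, 0.0863, 0.0947, 193)
(0.4098, 0.0864, 0.1082, 898)
(0.4175, 0.0801, 0.0832, 139)
(0.4796, 0.1098, 0.1122, 2508)
(0.6383, 0.0864, 0.0947, 186)
(0.8666, 0.0867, 0.0948, 175)
(1.0948, 0.087, 0.0954, 195)
(1.4168, 0.1116, 0.1122, 104)
(2.8984, 0.08, 0.1121, 10133)
```

View pics/r4.png

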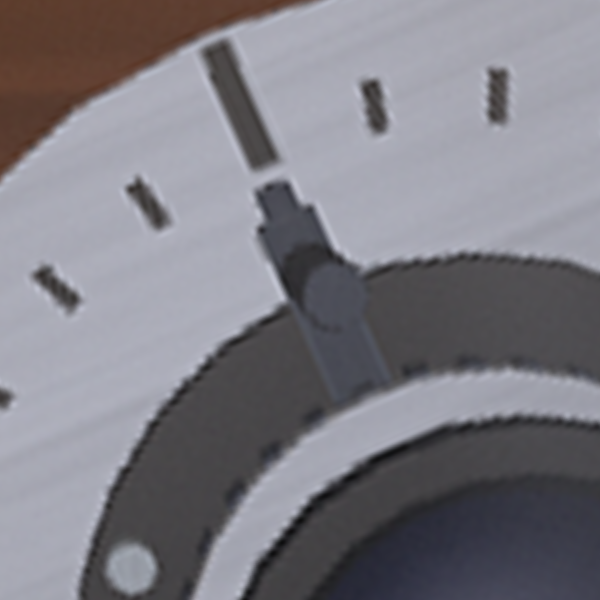

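The pointer (tip ~(274,184)) is nearly on the mark's line (inner end ~(265,165)). The disc fit was spoiled by occlusion in this view, so I'll fit the centre from the marks and measure the tip angle with its height taken into account.

```bash
cat > meas.py <<'E'
from h import *
from scipy.optimize import least_squares
def meas(w):
    S,H=6000,.13
    def comps(z):
        im=rectify(w,C,z,S,H); v=cv2.cvtColor(im,cv2.COLOR_RGB2GRAY)
        yy,xx=np.mgrid[:v.shape[0],:v.shape[1]]; X=H-yy/S; Y=H-xx/S
        return v,X,Y,np.hypot(X,Y),np.arctan2(Y,X)
    v,X,Y,R,A=comps(.018)
    n,l,st,ce=cv2.connectedComponentsWithStats(((v<110)&(R>.0835)&(R<.1115)&(A>-.5)&(A<1.3)).astype(np.uint8))
    P=np.array([[H-c[1]/S,H-c[0]/S] for c,s in zip(ce[1:],st[1:]) if 500<s[4]<1400]); # short marks
    Lm=[(H-c[1]/S,H-c[0]/S) for c,s in zip(ce[1:],st[1:]) if 2500<s[4]<6000]
    # short mark centroids lie at radius .0925 (88..97) and pitch .22 about the true centre
    i=np.array([-3,-2,-1,1,2,3]); P=P[np.argsort(np.arctan2(P[:,1],P[:,0]))]; assert len(P)==6 and len(Lm)==1,(len(P),len(Lm))
    f=lambda q:np.ravel(q[:2]+q[3]*np.c_[np.cos(q[2]+.22*i),np.sin(q[2]+.22*i)]-P)
    r=least_squares(f,[0,0,.41,.0925]); q=r.x
    la=np.arctan2(Lm[0][1]-q[1],Lm[0][0]-q[0])
    v,X,Y,R,A=comps(.028); X=X-q[0];Y=Y-q[1];R=np.hypot(X,Y);A=np.arctan2(Y,X)
    out=[]
    for a,b in((.077,.081),(.081,.084),(.084,.0875)):
        m=(v<115)&(R>a)&(R<b)&(abs(A-q[2])<.12); out.append((round(A[m].mean(),4),int(m.sum()),round(np.ptp(A[m])*a*1e3,1)))
    return q.round(5),1e3*np.abs(r.fun).max(),la,out
E
python3 - <<'E'
from meas import *
w=cam("wrist"); print(w["origin"]); [print(x) for x in meas(w)]
E
```

```text
[0.64336065 0.10352231 0.39045528]Traceback (most recent call last):
  File "<stdin>", line 2, in <module>
  File "meas.py", line 14, in meas
    i=np.array([-3,-2,-1,1,2,3]); P=P[np.argsort(np.arctan2(P[:,1],P[:,0]))]; assert len(P)==6 and len(Lm)==1,(len(P),len(Lm))
                                                                                     ^^^^^^^^^^^^^^^^^^^^^^^^
AssertionError: (7, 1)
```

```bash
sed -i 's/if 500<s\[4\]<1400\]/if 500<s[4]<1400 and np.hypot(H-c[1]\/S,H-c[0]\/S)>.0885]/' meas.py
python3 - <<'E'
from meas import *
w=cam("wrist"); [print(x) for x in meas(w)]
E
```

```text
[-1.0000e-04 -1.7000e-04  4.1028e-01  9.4160e-02]
0.09846530983785573
0.41026463670392654
[(np.float64(0.4222), 1463, np.float64(10.1)), (np.float64(0.4255), 819, np.float64(9.8)), (np.float64(0.4243), 703, np.float64(5.7))]
```

The fit is clean: marks within 0.1 mm, long mark at 0.4103, pointer at 0.424, so 0.0135 rad clockwise remains. I'll go back down at the same place, push that much, release and measure again.

Run:
```python
from meas import *
p=float(open("p").read()); s=p+.05; t=p-.0135
q,o=at(s,.22); arm.servo_line(q,ori=o,rate=.15); arm.servo_line(at(s)[0],rate=.12)
go(s,p+.01,.04); go(p+.01,t,.02); arm.pause(.3); print(ft(t))
go(t,t+.05,.05); q,o=at(t+.05,.22); arm.servo_line(q,rate=.15)
q[0]-=.05; arm.servo_line(q,ori=down(.41-np.pi/2),rate=.15); arm.pause(.3)
w=cam("wrist","w5.png"); print(arm.get_state()["time"]); open("p","w").write(str(t))
[print(x) for x in meas(w)]
cv2.imwrite("pics/r5.png",rectify(w,C+[.06,.03],.018,6000,.05)[:,:,::-1])
```

```text
-0.1899806076738252
21.6417
[-9.0000e-05 -1.7000e-04  4.1032e-01  9.4170e-02]
0.09093522885914072
0.41029623838811297
[(np.float64(0.409), 1455, np.float64(10.1)), (np.float64(0.4129), 809, np.float64(9.8)), (np.float64(0.4123), 694, np.float64(5.8))]
```

View pics/r5.png

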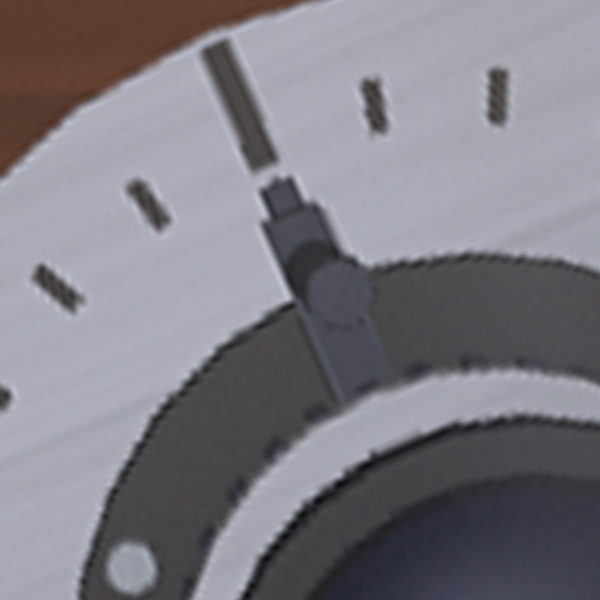

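The pointer measures 0.4125 against 0.4103 for the mark, but by eye the tip (282,180) looks slightly to the clockwise side. This view isn't along the radial line, so I'll check again with the camera directly above the tip, which removes the parallax.

Run:
```python
from meas import *
arm.servo_line([C[0]+.012*np.cos(.4103),C[1]+.012*np.sin(.4103),.22],ori=down(.4103-np.pi/2),rate=.15); arm.pause(.3)
w=cam("wrist","w6.png"); print(w["origin"],arm.get_state()["time"])
try: [print(x) for x in meas(w)]
except AssertionError as e: print(e)
print([proj(w,[C[0]+r*np.cos(.4103),C[1]+r*np.sin(.4103),z]).round(1) for r,z in((.088,.018),(.11,.018),(.088,.028),(.072,.078))])
u,v=map(int,proj(w,[C[0]+.088*np.cos(.4103),C[1]+.088*np.sin(.4103),.018]))
p=cv2.imread("pics/w6.png")[max(0,v-50):v+50,u-60:u+60]; cv2.imwrite("pics/c6.png",cv2.resize(p,None,fx=6,fy=6,interpolation=cv2.INTER_CUBIC)); print(u-60,v-50)
g=cv2.cvtColor(w["pixels"],cv2.COLOR_RGB2GRAY).astype(float)
for y in range(v-24,v+24,2):
    d=np.clip(150-g[y,u-18:u+18],0,None); d[d<20]=0
    print(y,int(d.sum()),round((d*np.arange(u-18,u+18)).sum()/max(d.sum(),1),2))
```

```text
[0.63405975 0.08132811 0.39073262] 22.3
[-1.1000e-04  3.0000e-05  4.0849e-01  9.4200e-02]
0.051431041868828506
0.4086153112902341
[(np.float64(0.4097), 1430, np.float64(9.8)), (np.float64(0.4083), 776, np.float64(9.8)), (np.float64(0.41), 626, np.float64(5.6))]
[array([318.7, 104.7]), array([318.7,  81.6]), array([318.7, 104.7]), array([318.7, 124.2])]
258 54
80 425 318.99
82 370 318.84
84 366 318.86
86 369 318.85
88 369 318.85
90 370 318.86
92 369 318.86
94 366 318.86
96 366 318.88
98 365 318.85
100 365 318.86
102 386 316.99
104 76 300.0
106 309 318.67
108 427 318.63
110 436 318.61
112 723 318.66
114 741 318.52
116 729 318.66
118 892 318.69
120 762 318.61
122 777 318.76
124 793 319.05
126 1559 319.46
```

View pics/c6.png

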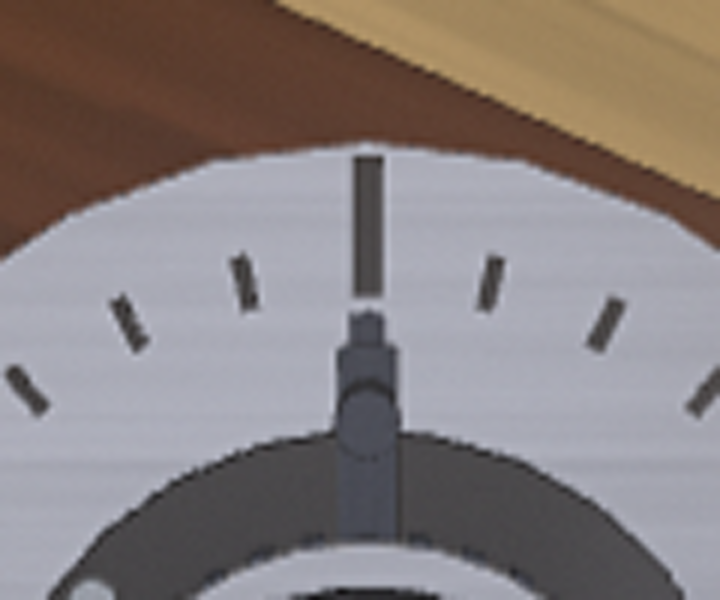

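From directly above, the pointer (column 318.65) and the long mark (318.86) line up within about 0.2 px, or 0.2 mm. The gripper is clear of everything, so I'll hand in.

```bash
python3 -c "
from plant import arm
print(arm.get_state()['contact_force']); print(arm.sign_off())"
```

```text
[-0.18143219  0.08940932 -0.95909064]
the job is handed in; nothing more can be done
None
```

The job is done and handed in. I pushed the pin counter-clockwise until the lever bar pressed against the round post; the reaction reached about 11.6 N and the camera showed them touching. I then pushed it back clockwise in two pushes, lifting clear between them to measure, and let go. The fingertips straddled the pin loosely, and all pushing was horizontal.

- **Alignment:** from directly above, the pointer is within about 0.2 mm of the long mark (0.410 against 0.4085 rad).
- **Disagreement:** the earlier oblique view gave an offset of about 0.2 mm the other way, and by eye it looked nearer 1 mm off. I put that down to parallax and trusted the overhead view.
- **At hand-in:** the gripper was clear, about 22 cm above the bench, with the clock at about 22 s of the 54 s allowed.
- **Not checked:** I didn't take a final picture of the other things on the bench and lens board. Nothing in the force readings or the views I had suggested they were touched.

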